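Put the tools back on their own shadow boards

ROBOT

A 7-joint arm with a two-finger parallel gripper is mounted at the origin on a cart in front of the work surface, level with it; the furniture and walls round the work are solid. World frame = base frame: x ahead of the robot, y to its left, z up, the work surface at z = 0. Lengths are in m, angles in rad, forces in N, time in s.
With the tool pointing down it reaches from about 0.4 to 0.85 m from the base axis. Payload 4.5 kg.
Tool frame: the origin (TCP) lies midway between the tips of the shut fingers; the grasp point (between the pads) lies 19 mm behind it; z points along the fingers, y is the line along which they close (so a half turn about z gives the same grasp; the last joint's range is limited). The gripper opens to 88 mm and grips with 3 to 60 N. Pads are 18 mm wide; open, the fingers measure 123 mm over their backs; the gripper's body (75 mm by 187 mm) begins 45 mm behind the grasp point.
Start: joints at [-1.141, 0.689, -0.195, 1.565, 0.157, 0.902, -0.215], TCP at [0.241, 0.577, 0.239] pointing down, gripper open.
Joint ranges: [-3.01, 3.01], [-0.46, 2.08], [-1.47, 1.51], [0.13, 2.56], [-1, 4.14], [0.04, 2.09], [-2.66, 2.66]. Speed limits (rad/s): [2.57, 2.57, 3.14, 3.14, 3.14, 3.14, 3.14].

INTERFACE

Orientations are given as a unit quaternion [x, y, z, w].
In Python, from plant import robot gives the robot as it stands. Calls block until the motion is done:
- robot.move_ptp(position, orientation): joint-space move of the TCP to a pose.
- robot.move_l(position, ori=None, speed=0.15, force_limit=None): straight line of the TCP; ori=None keeps the orientation; speed is the mean speed in m/s. With force_limit (N) it stops when the force on the tool has changed by that much, and returns True; else False.
- robot.goto_joints(angles): joint-space move.
- robot.command_gripper(opening): finger opening in m; the grip force is fixed at half the most; returns when the fingers have stopped.
- robot.pause(seconds).
- robot.solve_ik(position, orientation): joint angles nearest the present ones, or None.
- robot.read_state(): the state.
- robot.grab_frame(name): name is "scene" or "top" or "wrist"; returns (picture, depth): 420x560x3 uint8, blue, green, red; 420x560 float32, m along the optical axis (not along the pixel's ray), 0 where there is no reading.
- robot.camera_info(name): a dict with "fov_y" (degrees; the focal length in pixels is half the picture's height over the tangent of half this angle, whatever the lens; pixels are square), "cx", "cy" (the principal point, pixels), "k1" (the pictures are not rectified: a ray, as slopes to the right and down, at radius r is drawn at 1 + k1 r^2 times it, then the intrinsics apply), "view" (4x4, takes a point from world to camera coordinates). Camera axes: x right, y down, z forward; pixel columns grow to the right and rows downward; lengths in m; the calibration is good to about 2 mm. A picture is of the moment at which its call begins: read the wrist's pose just before it. camera_info takes no time and is no camera call; for the wrist camera it gives the pose at the moment of the call.
A pose or a line that the arm cannot do raises robot.MotionError and nothing moves.
- robot.job_done(): hands the job in; it is judged then, once.
The state is a dict: "time_s": time; "qpos": joint angles; "qvel": joint speeds; "effort": joint torques, N m; "ee_pos": TCP position; "tcp_rot": TCP orientation; "contact_force": force on the tool from outside, world axes, zero at the start; "wrist_torque": the same for the moment, N m; "grip_width": finger opening in m; "finger_force": force on a finger pad.
Only numpy, scipy, OpenCV 4.12 (cv2) and the standard library are available. Lean on these libraries where they do the work, as an engineer would, in place of code of your own. Each camera call takes 0.05 s, during which the arm holds its last target. There are 200 camera calls.

TASK

The four tools (tape measure, sanding block, block plane, spanner) have been put back on each other's shadow boards. Swap them round, setting one aside on the blank board when you need a free spot, until each tool lies flat and squarely centred on the black outline of its own shape.

Things in the scene. Friction and masses are not known exactly. Their poses are not given: they have to be found in the camera images.
- tape_measure: Yellow tape measure lying on its flat side; plan 76 x 94 mm with its small metal hook end, 34 mm high. Origin at the centre of the whole underside. The case is 62 mm wide in x (grip it there, flat sides) and runs from y = -29 to +47 mm; the hook sticks out towards -y, at the -x side; a thin black clip on the +x face can be ignored.
- sanding_block: Brown cork sanding block, a plain rectangular block 62 x 116 x 34 mm (x, y, z). Origin at the centre of its underside; grip across x.
- block_plane: Small grey metal block plane, 52 x 164 mm and 57 mm high, 0.6 to 0.9 kg. Origin at the centre of its underside (the sole). Side walls 52 mm apart over the outside, 32 mm high, run from y = -43 to +67 mm: grip across x there, near y = +10 mm. A round wooden knob stands at the -y end.
- spanner_a: Steel open-ended spanner lying flat, 46 x 236 x 10 mm. Origin at its middle, on the underside; y axis along its length. The shank is 16 mm wide (x) and spans 1 to 8 mm above the underside; grip it at the middle.
- tape_board: Fixed pine board, 115 x 140 x 9 mm; origin at the centre of its underside, on the bench; y axis along its long side, +y roughly towards the robot. The shortest board. Black outline of the tape measure: case 62 x 76 mm with a small hook tab towards -y (at -x). A tool right on its outline has its origin above the board's and the same x and y axes. Another tool partly covers it at first.
- sanding_board: Fixed pine board, 110 x 165 x 9 mm; origin at the centre of its underside, on the bench; y axis along its long side, +y roughly towards the robot. Black outline of the sanding block, a rectangle 62 x 116 mm. A tool right on its outline has its origin above the board's and the same x and y axes. Another tool partly covers it at first.
- plane_board: Fixed pine board, 95 x 210 x 9 mm; origin at the centre of its underside, on the bench; y axis along its long side, +y roughly towards the robot. Black outline of the block plane's sole, a rectangle 52 x 164 mm. A tool right on its outline has its origin above the board's and the same x and y axes. Another tool partly covers it at first.
- spanner_board: Fixed pine board, 90 x 280 x 9 mm; origin at the centre of its underside, on the bench; y axis along its long side, +y roughly towards the robot. The longest board. Black outline of the spanner, 236 mm long, larger jaw towards -y. A tool right on its outline has its origin above the board's and the same x and y axes. Another tool partly covers it at first.
- blank_board: Fixed pine board, 115 x 185 x 9 mm; origin at the centre of its underside, on the bench; y axis along its long side, +y roughly towards the robot. No outline: empty at the start, a free spot on which one tool can be set aside. The five boards lie side by side from left to right in any order, about 165 mm apart.
Mind the look-alikes: they are no part of the job. There is more than one size of the tape_measure; the job needs the larger.

How it is judged:
By the outcome, as a careful person would: the job done as asked, in the order asked, and still so for the second after the job is handed in, with the robot touching nothing.
It also fails if it takes over 136 s, if anything falls off the work surface, if the arm or the gripper's body presses on something with over 40 N, if the wrist force passes 120 N, or if a joint passes its speed limit or range.

## Working session

There is one attempt and no reset: what is moved stays moved. The work goes in short steps, each a Python script; the robot and the scene stay as the last script left them, time stands still between calls to the robot, and variables do not carry over. Pictures are saved under pics/ and viewed, at most 14 in all, crops included, and the job is handed in when it is done.

```bash
ls; mkdir -p pics; python3 - <<'E'
from plant import robot
import cv2,numpy as np
np.set_printoptions(precision=4,suppress=True)
for n in ("scene","top"):
    im,d=robot.grab_frame(n); cv2.imwrite(f"pics/{n}0.png",im); np.save(f"pics/{n}0.npy",d)
    print(n,robot.camera_info(n))
s=robot.read_state();print(s['time_s'],s['tcp_rot'])
E
```

```text
pics
scene {'fov_y': 47.22409943099747, 'cx': 271.3882744906059, 'cy': 209.82763466861246, 'k1': -0.11875423222165844, 'view': array([[ 0.7336,  0.6796,  0.0013, -0.3682],
       [ 0.5492, -0.5918, -0.59  , -0.2437],
       [-0.4002,  0.4336, -0.8074,  1.627 ],
       [ 0.    ,  0.    ,  0.    ,  1.    ]])}
top {'fov_y': 49.49798158867444, 'cx': 280.5804845344035, 'cy': 217.89516530458133, 'k1': -0.0693045105103673, 'view': array([[ 0.0256, -0.9996,  0.0077,  0.0043],
       [-0.9852, -0.0266, -0.1692,  0.4893],
       [ 0.1694, -0.0032, -0.9855,  0.991 ],
       [ 0.    ,  0.    ,  0.    ,  1.    ]])}
0.1 [ 0.1966  0.9805 -0.0008 -0.0001]
```

View pics/top0.png

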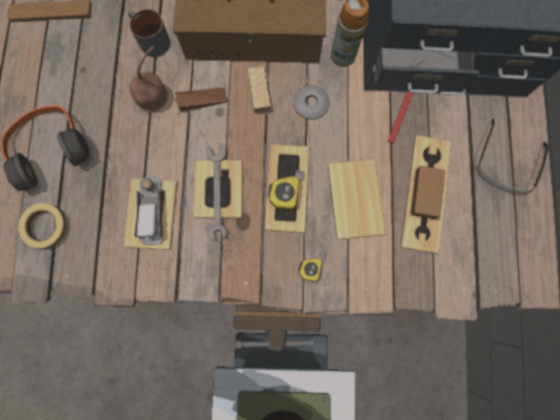

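View pics/scene0.png

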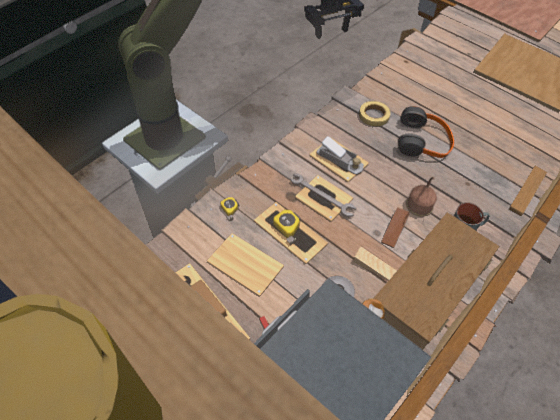

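Candidates for the tape measure are the larger yellow one at top px (285,192) on the plane board and a small one at (311,269). I choose the larger. Boards from left to right are sanding (151,214, under the plane), tape (218,189, under the spanner), plane (288,188, under the tape), blank (357,199) and spanner (427,195, under the cork). Next is a wrist survey.

```bash
cat > h.py <<'E'
from plant import robot
import cv2,numpy as np
from scipy.spatial.transform import Rotation as R
np.set_printoptions(precision=4,suppress=True)
def cam(i):
    f=210/np.tan(np.radians(i['fov_y']/2)); return f,np.array([[f,0,i['cx']],[0,f,i['cy']],[0,0,1]]),np.array([i['k1'],0,0,0,0.])
def unproj(px,i,z):
    "pixels -> world points on the plane(s) z"
    f,K,D=cam(i); V=i['view']; px=np.atleast_2d(np.array(px,float))
    n=cv2.undistortPointsIter(px.reshape(-1,1,2),K,D,None,None,(3,50,1e-10)).reshape(-1,2)
    d=np.c_[n,np.ones(len(n))]@V[:3,:3]; c=-V[:3,:3].T@V[:3,3]
    return c+d*((z-c[2])/d[:,2])[:,None]
def proj(P,i):
    f,K,D=cam(i); V=i['view']
    return cv2.projectPoints(np.atleast_2d(P).astype(float),cv2.Rodrigues(V[:3,:3])[0],V[:3,3],K,D)[0].reshape(-1,2)
def ortho(im,i,c,z,size=(0.26,0.34),s=1000):
    "rectified patch at height z seen as in top view: world x up, y left"
    h,w=int(size[1]*s),int(size[0]*s)
    v,u=np.mgrid[:h,:w]; P=np.stack([c[0]-(v-h/2)/s,c[1]-(u-w/2)/s,np.full(u.shape,z)],-1).reshape(-1,3)
    m=proj(P,i).reshape(h,w,2).astype(np.float32)
    return cv2.remap(im,m[...,0],m[...,1],cv2.INTER_LINEAR)
def ori(yaw,flip=True):
    "tool down; object x axis (closing line) at angle 90deg+yaw from world x"
    return (R.from_euler('z',yaw)*R.from_quat([0,1,0,0] if flip else [1,0,0,0])).as_quat()
E
python3 - <<'E'
from h import *
import pickle
i=robot.camera_info("top")
c=unproj([(151,214),(218,189),(288,188),(357,199),(427,195)],i,0.009);print(c)
w=robot.camera_info("wrist");s=robot.read_state()
Rt=R.from_quat(s['tcp_rot']).as_matrix()
V=w['view'];cc=-V[:3,:3].T@V[:3,3]
print("cam in tcp",Rt.T@(cc-s['ee_pos']),"axes\n",V[:3,:3]@Rt,w['fov_y'])
for p in c:
  for f in (0,1): print(f,robot.solve_ik([p[0],p[1],0.02],ori(0,f)),robot.solve_ik([p[0],p[1],0.3],ori(0,f)))
E
```

```text
[[ 0.4957  0.3219  0.009 ]
 [ 0.56    0.1669  0.009 ]
 [ 0.5668  0.0014  0.009 ]
 [ 0.5448 -0.1624  0.009 ]
 [ 0.5594 -0.3304  0.009 ]]
cam in tcp [ 0.0759  0.0002 -0.1466] axes
 [[-0.0002  1.     -0.0002]
 [-0.9558 -0.0003 -0.2939]
 [-0.2939  0.0001  0.9558]] 65.14788422655347
0 [-0.814   0.9947  0.2859  1.811  -0.611   0.425  -1.658 ] [-0.9788  0.635   0.5851  1.6172 -0.3971  1.0106 -1.8404]
1 [-0.5425  0.9692 -0.1955  1.7961  0.4075  0.4159  0.5406] [-0.4465  0.5885 -0.3574  1.588   0.2318  1.0071  0.6977]
0 [-0.517   0.9867  0.263   1.8312 -0.5878  0.4018 -1.3902] [-0.6871  0.6208  0.5656  1.637  -0.3805  0.9958 -1.5671]
1 [-0.2243  0.9689 -0.2517  1.8153  0.5229  0.4236  0.7181] [-0.1661  0.5774 -0.3448  1.6087  0.2219  0.9943  0.99  ]
0 [-0.2013  0.968   0.2044  1.8832 -0.5207  0.3428 -1.1599] [-0.3959  0.5888  0.5369  1.6882 -0.3534  0.9626 -1.2993]
1 [ 0.1598  0.9798 -0.4216  1.8638  0.824   0.4814  0.7221] [ 0.1224  0.5516 -0.3416  1.6607  0.215   0.9664  1.2757]
0 [ 0.1292  0.9612  0.1375  1.8763 -0.3565  0.3279 -1.0235] [-0.0938  0.588   0.5201  1.683  -0.3426  0.9625 -1.0188]
1 [ 0.5752  1.0328 -0.6498  1.8521  1.0437  0.645   0.8335] [ 0.3859  0.5496 -0.2937  1.6575  0.1854  0.9619  1.5973]
0 [ 0.3826  1.0209  0.1516  1.6177 -0.2608  0.5229 -0.8813] [ 0.1531  0.7348  0.6274  1.4303 -0.452   1.1224 -0.7166]
1 [ 0.7456  1.0643 -0.545   1.5959  0.7715  0.7079  1.394 ] [ 0.6087  0.6703 -0.2794  1.4026  0.1939  1.0956  1.8688]
```

```bash
python3 - <<'E'
from h import *
import pickle
C=[[0.4957,0.3219],[0.56,0.1669],[0.5668,0.0014],[0.5448,-0.1624],[0.5594,-0.3304]]
out=[];T=[]
for k,c in enumerate(C):
    robot.move_ptp([c[0]-0.03,c[1],0.2],ori(0)); robot.pause(0.3)
    i=robot.camera_info("wrist"); im,d=robot.grab_frame("wrist")
    pickle.dump((im,d,i),open(f"pics/w{k}.pkl","wb"))
    o=ortho(im,i,c,0.009,(0.16,0.30),2000); cv2.imwrite(f"pics/o{k}.png",o); out.append(o)
print(robot.read_state()['time_s'])
cv2.imwrite("pics/A.png",np.hstack(out[:2])); cv2.imwrite("pics/B.png",np.hstack(out[2:4])); cv2.imwrite("pics/C.png",out[4])
E
```

```text
5.9583
```

View pics/A.png

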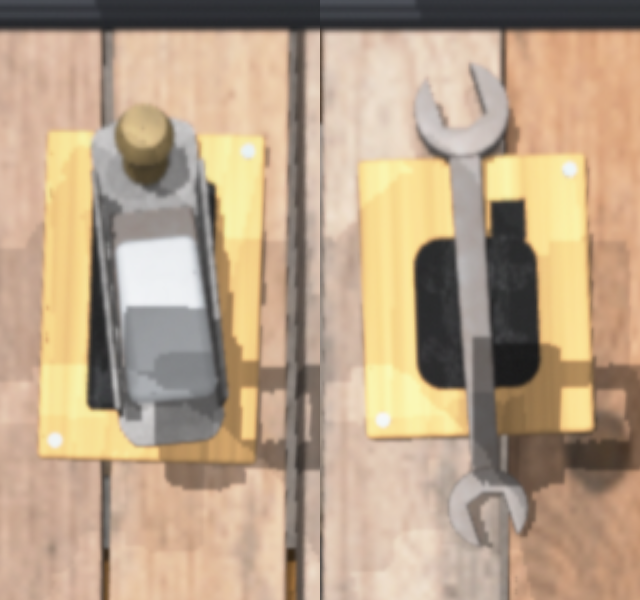

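View pics/B.png

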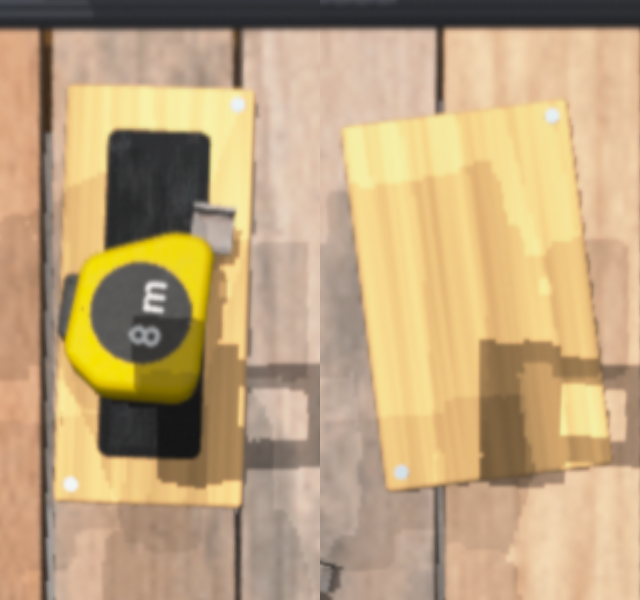

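View pics/C.png

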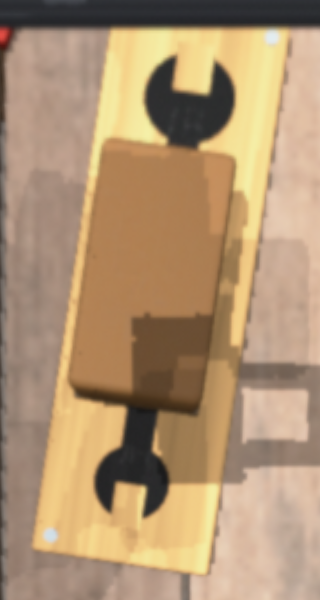

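Clear views. The large "8 m" tape is on the plane board and the knob, hook and large jaw all point up (-y), as in the outlines. Now fitting the board poses, and rendering each tool rectified at its own height.

```bash
cat > fit.py <<'E'
from h import *
from scipy.optimize import least_squares
def refine(im,c,L,s=2000,n=60,r=9,it=4):
    "c: 4 px corners TL,TR,BR,BL in an ortho picture; L=(w,h) in m. Returns centre px and angle of the known rectangle (edges by strongest saturation step)"
    g=cv2.GaussianBlur(cv2.cvtColor(im,cv2.COLOR_BGR2LAB)[...,2].astype(np.float32),(0,0),1.5)
    c=np.array(c,float); m=c.mean(0); d=(c[2]+c[3]-c[0]-c[1]); a=np.arctan2(-d[0],d[1])
    w,h=np.array(L)*s/2
    for _ in range(it):
        ex,ey=np.array([np.cos(a),np.sin(a)]),np.array([-np.sin(a),np.cos(a)])
        S=[]
        for nrm,t,D,H in ((ex,ey,w,h),(-ex,ey,w,h),(ey,ex,h,w),(-ey,ex,h,w)):
            for q in np.linspace(-.9*H,.9*H,n):
                p=m+nrm*D+t*q; k=np.arange(-r,r+1); P=(p+k[:,None]*nrm).astype(np.float32)
                if P.min()<0 or (P>=np.array(im.shape[1::-1])-1).any(): continue
                v=cv2.remap(g,P[:,0].copy(),P[:,1].copy(),cv2.INTER_LINEAR).ravel()
                dv=-np.gradient(v); j=dv.argmax()
                if dv[j]>1: S.append((*P[j],nrm@ex,nrm@ey))
        S=np.array(S)
        def res(x):
            cx,cy,th,e=x; u=S[:,:2]-[cx,cy]
            X=np.cos(th)*u[:,0]+np.sin(th)*u[:,1]; Y=-np.sin(th)*u[:,0]+np.cos(th)*u[:,1]
            return np.where(abs(S[:,2])>.5,X*np.sign(S[:,2])-w-e,Y*np.sign(S[:,3])-h-e)
        x=least_squares(res,[*m,a,0],loss='soft_l1').x; m,a=x[:2],x[2]
    return m,a,x[3],np.median(abs(res(x))),len(S)
E
python3 - <<'E'
from fit import *
import pickle
C=[[0.4957,0.3219],[0.56,0.1669],[0.5668,0.0014],[0.5448,-0.1624],[0.5594,-0.3304]]
N=["sanding","tape","plane","blank","spanner"]
L=[(.110,.165),(.115,.140),(.095,.210),(.115,.185),(.090,.280)]
Q=[[(48,131),(265,137),(254,463),(40,457)],[(39,161),(262,154),(274,430),(48,438)],[(69,86),(254,91),(241,507),(55,498)],[(23,128),(247,101),(290,461),(67,491)],[(109,20),(290,20),(210,574),(33,549)]]
B={}
for k in range(5):
    im,d,i=pickle.load(open(f"pics/w{k}.pkl","rb"))
    o=ortho(im,i,C[k],0.009,(0.16,0.34),2000); q=np.array(Q[k])+[0,40]
    m,a,e,r,n=refine(o,q,L[k]); 
    x,y=C[k][0]-(m[1]-340)/2000, C[k][1]-(m[0]-160)/2000
    B[N[k]]=(x,y,-a); print(N[k],np.array(B[N[k]]),"e",e,"res",r,n,"hand",q.mean(0)-m, m)
pickle.dump(B,open("boards.pkl","wb"))
out=[]
for k,z in ((0,0.041),(1,0.018),(2,0.043),(4,0.043)):
    im,d,i=pickle.load(open(f"pics/w{k}.pkl","rb")); o=ortho(im,i,C[k],z,(0.1,0.29),2000)
    o[::50,:6]=(0,0,255); o[:6,::50]=(0,0,255); out.append(o)
cv2.imwrite("pics/D.png",np.hstack(out))
E
```

```text
sanding [ 0.4976  0.3265 -0.0295] e -0.9300335539299593 res 0.07184035435899028 210 hand [0.9099 0.8248] [150.8401 336.1752]
tape [0.5622 0.1692 0.032 ] e -0.9163388362122975 res 0.10334475022973755 224 hand [0.2808 0.1842] [155.4692 335.5658]
plane [ 0.5695  0.0045 -0.0334] e -0.89510402783615 res 0.1074375377212935 240 hand [0.9442 0.8576] [153.8058 334.6424]
blank [ 0.5475 -0.1603  0.1263] e -1.0714118677667483 res 0.07769109185164047 240 hand [0.8623 0.6208] [155.8877 334.6292]
spanner [ 0.5658 -0.3307 -0.1509] e -1.3168411811878606 res 0.6048238947753439 206 hand [-0.0465  3.4556] [160.5465 327.2944]
```

View pics/D.png

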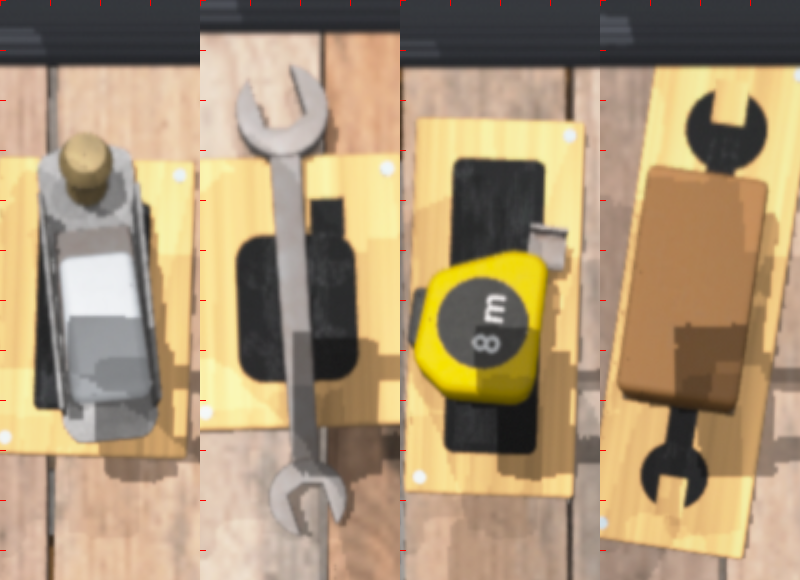

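Boards fit to about 0.3 mm. Large tape's case centre is at (81,327) in its panel, the spanner's middle at (94,300), the cork's centre at (92,286), and the plane's origin near (98,271). Starting with tape → blank, then plane → plane board, with pictures.

```bash
cat >> h.py <<'E'
def off(p,g):
    "point at object (x=g[0], y=g[1]) of pose p=(x,y,yaw)"
    c,s=np.cos(p[2]),np.sin(p[2]); return np.array([p[0]-g[0]*s-g[1]*c, p[1]+g[0]*c-g[1]*s])
def pick(p,z,H=0.18,opening=0.088):
    o=ori(p[2]); robot.command_gripper(opening); robot.move_ptp([p[0],p[1],H],o)
    robot.move_l([p[0],p[1],0.06 if z<.02 else z],o,0.2)
    hit=robot.move_l([p[0],p[1],z],o,0.06,force_limit=10)
    robot.command_gripper(0.0); s=robot.read_state()
    print("pick hit",hit,"width",s['grip_width'],"F",s['finger_force'],"z",s['ee_pos'][2])
    robot.move_l([p[0],p[1],H],o,0.2); robot.pause(.2); s=robot.read_state(); print("lifted",s['grip_width'],s['contact_force'],s['wrist_torque'])
    return s
def place(p,z,H=0.18,opening=0.088):
    o=ori(p[2]); robot.move_ptp([p[0],p[1],H],o)
    robot.move_l([p[0],p[1],z+0.02],o,0.2)
    hit=robot.move_l([p[0],p[1],z],o,0.03,force_limit=8); s=robot.read_state()
    print("place hit",hit,s['ee_pos'],s['contact_force'])
    robot.command_gripper(opening); robot.move_l([p[0],p[1],H],o,0.2)
def look(c,name,z=0.2,dx=-0.03):
    import pickle
    robot.move_ptp([c[0]+dx,c[1],z],ori(0)); robot.pause(.3)
    i=robot.camera_info("wrist"); im,d=robot.grab_frame("wrist"); pickle.dump((im,d,i),open(f"pics/{name}.pkl","wb")); return im,d,i
E
python3 - <<'E'
from h import *
import pickle
B=pickle.load(open("boards.pkl","rb"))
pick((0.5483,0.0109,-0.08),0.013)
place((*off(B["blank"],(0,.009)),B["blank"][2]),0.0135)
pick((0.4952,0.3219,0.105),0.013)
place((*off(B["plane"],(0,.010)),B["plane"][2]),0.0135)
out=[]
for n,c in (("plane",B["plane"]),("sanding",B["sanding"])):
    im,d,i=look(c,"p_"+n); o=ortho(im,i,c,.009,(.16,.30),2000); o[::50,:6]=(0,0,255); o[:6,::50]=(0,0,255); out.append(o)
im,d,i=look((0.5594,-0.3304),"p_cork"); o=ortho(im,i,(0.5594,-0.3304),.043,(.1,.3),2000);out.append(o)
cv2.imwrite("pics/E.png",np.hstack(out)); print(robot.read_state()['time_s'])
E
```

```text
pick hit False width 0.060957494922920595 F 29.500165020581335 z 0.01322875893493583
lifted 0.06085008071855039 [-0.9421 -0.4479 -2.7929] [ 0.0518 -0.0043 -0.0118]
place hit True [ 0.5381 -0.1614  0.0132] [0.0535 0.086  5.496 ]
pick hit False width 0.05189699844274457 F 30.00001799315214 z 0.013070605674100153
lifted 0.05171382806291604 [ 0.1701 -0.675  -8.5913] [-0.0003  0.0134 -0.0424]
place hit True [0.559  0.0048 0.013 ] [-0.3569 -0.7694  7.6153]
29.575
```

View pics/E.png

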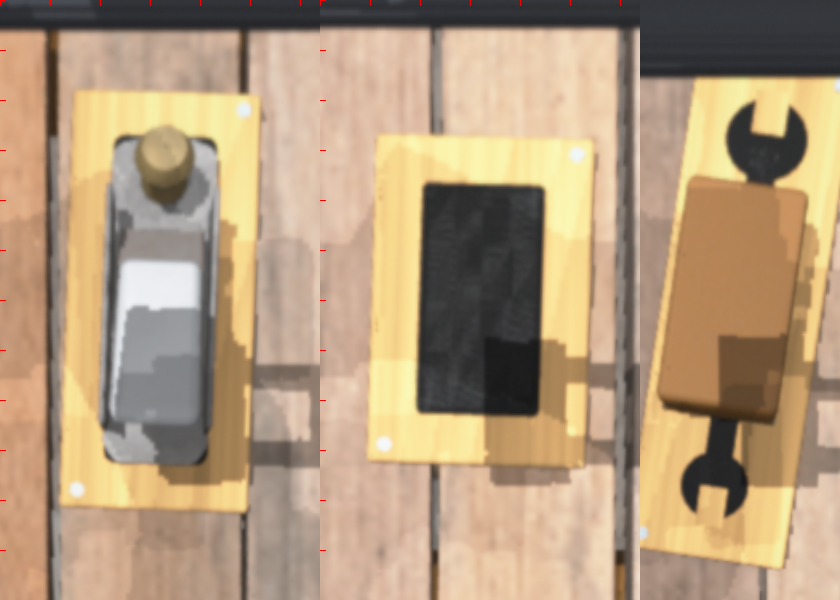

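The plane sits on its outline, with only the rounded corners showing evenly at (125,140), (210,140), (110,455) and (205,455). The sanding outline is free. Next is cork → sanding board, then a full-length refit of the spanner board.

```bash
python3 - <<'E'
from fit import *
import pickle
B=pickle.load(open("boards.pkl","rb"))
pick((0.5614,-0.3267,-0.143),0.013)
place(B["sanding"],0.0135)
c=B["sanding"]; im,d,i=look(c,"q_sanding"); o1=ortho(im,i,c,.012,(.14,.30),2000)
c=(0.5658,-0.3307); im,d,i=look(c,"q_span",0.25,-0.05); o2=ortho(im,i,c,.009,(.16,.30),2000)
w,h=90,280; a=.148; e=np.array([[np.cos(a),np.sin(a)],[-np.sin(a),np.cos(a)]])
q=np.array([[-w,-h],[w,-h],[w,h],[-w,h]])@e+[160,300]
m,a,ee,r,n=refine(o2,q,(.09,.28)); x,y=c[0]-(m[1]-300)/2000,c[1]-(m[0]-160)/2000
print("spanner board",x,y,-a,ee,r,n)
cv2.imwrite("pics/F.png",np.hstack([o1,o2])); print(robot.read_state()['time_s'])
E
```

```text
pick hit False width 0.0616342846653193 F 29.99980380758643 z 0.013222565222830586
lifted 0.06161082517085293 [-0.5957 -0.0588 -0.5694] [ 0.011  -0.0821  0.0355]
place hit True [0.4972 0.3262 0.0132] [ 0.1317 -0.1541  5.0195]
spanner board 0.5659314421859308 -0.3306800929179634 -0.1497922191833604 -0.8848932594788004 0.12898312012176016 240
42.2083
```

View pics/F.png

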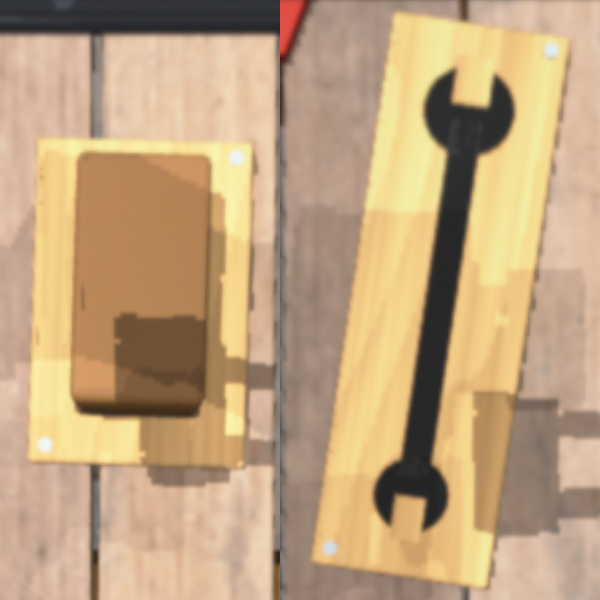

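```bash
python3 - <<'E'
from h import *
import pickle
B=pickle.load(open("boards.pkl","rb")); B["spanner"]=(0.5659,-0.3307,-0.1498); pickle.dump(B,open("boards.pkl","wb"))
pick((0.5553,0.1698,0.067),0.011,opening=0.05)
place(B["spanner"],0.0112,opening=0.045)
c=B["spanner"]; im,d,i=look(c,"r_span",0.25,-0.05); o1=ortho(im,i,c,.012,(.13,.30),2000)
c=B["blank"]; im,d,i=look(c,"r_blank"); o2=ortho(im,i,c,.043,(.14,.25),2000); o2=cv2.copyMakeBorder(o2,0,100,0,0,cv2.BORDER_CONSTANT)
o2[::50,:6]=(0,0,255); o2[:6,::50]=(0,0,255)
cv2.imwrite("pics/G.png",np.hstack([o1,o2])); print(robot.read_state()['time_s'])
E
```

```text
pick hit False width 0.01359727926220408 F 29.999782741069794 z 0.011082559285747046
lifted 0.013909175374123268 [ 0.857   0.6837 -3.3041] [ 0.048   0.0408 -0.0272]
place hit True [ 0.5655 -0.3307  0.0119] [-0.1789  0.1282  5.1368]
55.15
```

View pics/G.png

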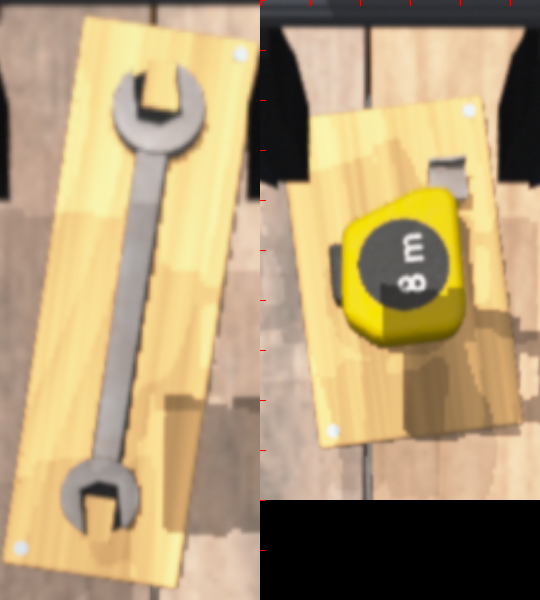

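The spanner's heads sit on their outlines to within 1 mm; centres are (158,111) and (100,496), against outline (159,111) and (101,495). The tape sits on the blank board with its case centre at panel (143,267), as commanded. Last move is tape → tape board.

```bash
python3 - <<'E'
from h import *
import pickle
B=pickle.load(open("boards.pkl","rb"))
c=B["tape"]; im,d,i=look(c,"s_tape0",0.2); o0=ortho(im,i,c,.009,(.13,.29),2000)
pick((*off(B["blank"],(0,.009)),B["blank"][2]),0.013)
place((*off(B["tape"],(0,.009)),B["tape"][2]),0.0135)
im,d,i=look(c,"s_tape",0.2); o1=ortho(im,i,c,.009,(.13,.29),2000)
# oblique look from the far side, tool turned half round
o=[o0,o1]
for n in ("sanding",):
    c=B[n]; robot.move_ptp([c[0]+.03,c[1],.2],ori(0,False)); robot.pause(.3)
    i=robot.camera_info("wrist"); im,d=robot.grab_frame("wrist"); pickle.dump((im,d,i),open("pics/s_sand.pkl","wb"))
    o.append(ortho(im,i,c,.009,(.13,.29),2000))
for p in o: p[::50,:6]=(0,0,255); p[:6,::50]=(0,0,255)
cv2.imwrite("pics/H.png",np.hstack(o)); print(robot.read_state()['time_s'])
E
```

```text
pick hit False width 0.060939610551004296 F 29.57702579922625 z 0.013172024079304928
lifted 0.060818589560482465 [ 0.9969 -0.1994 -2.7075] [0.0333 0.0009 0.019 ]
place hit True [0.5528 0.1687 0.0132] [ 0.4979 -1.0739  6.8702]
69.2417
```

View pics/H.png

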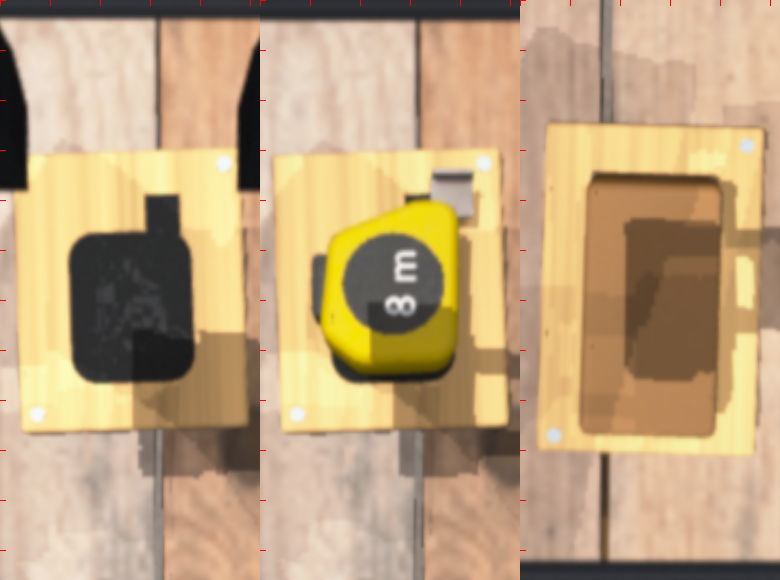

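Cork is square on its board: base edge at v≈173 from the far side and 414 from the near side, both as expected. The tape's hook, around (450,195), looks offset from its printed tab at (415,200). I'll take a closer look from straight above.

```bash
python3 - <<'E'
from h import *
import pickle
B=pickle.load(open("boards.pkl","rb"))
c=B["tape"]; robot.move_ptp([c[0]+.07,c[1],.2],ori(0)); robot.pause(.3)
i=robot.camera_info("wrist"); im,d=robot.grab_frame("wrist"); pickle.dump((im,d,i),open("pics/t.pkl","wb"))
V=i['view']; print(-V[:3,:3].T@V[:3,3])
o=[]
for z in (.009,.043):
    p=ortho(im,i,c,z,(.12,.16),3300); p[::50,:6]=(0,0,255); p[:6,::50]=(0,0,255); o.append(p)
cv2.imwrite("pics/I.png",np.hstack(o))
# height map
f,K,D=cam(i); v,u=np.mgrid[:420,:560]; n=cv2.undistortPoints(np.stack([u,v],-1).reshape(-1,1,2).astype(float),K,D).reshape(420,560,2)
P=np.dstack([n*d[...,None],d])-V[:3,3]; P=P@V[:3,:3]
np.save("pics/P.npy",P)
# hook heights: object frame
yaw=c[2]; e=P[...,:2]-np.array(c[:2]); X=-e[...,0]*np.sin(yaw)+e[...,1]*np.cos(yaw); Y=-e[...,0]*np.cos(yaw)-e[...,1]*np.sin(yaw)
for y in range(-52,56,6):
    r=[]
    for x in range(44,-48,-4):
        m=(abs(X*1e3-x)<2)&(abs(Y*1e3-y)<3)&(d>0); r.append("%3d"%(np.median(P[...,2][m])*1e3) if m.any() else " --")
    print("%4d"%y,*r)
E
```

```text
[0.5563 0.1693 0.3465]
 -52 291 291 291 291 291 291 291 291 290 291 291 291 291 290 280  10  10 280  30 154  28  10   9
 -46 282 282 282 282 282 282 282 282 282 282 282 282 282 282 282 282 282 283 283 297 297 297 298
 -40   9   9   9   9   9   9   9   9   9   9   9   9   9  10 278 278 278 278 279 278 279 279 279
 -34   9   9   9   9   9   9   9   9   9   9   9   9   9   9   9  10  21  22  22  22  22  21   9
 -28   9   9   9   9   9   9   9   9   9   9  10  39  40  40  40  41  40  40  40  22   9   9   9
 -22   9   9   9   9   9  10  10  39  40  40  40  41  41  41  41  41  41  41  40  39   9   9   9
 -16   9   9   9   9  37  40  40  41  41  41  41  41  41  41  41  41  41  41  41  39   9   9   9
 -10   9   9  22  34  39  41  41  41  42  42  42  42  42  43  42  41  41  41  40  38   9   9   9
  -4   9   9  35  35  39  41  41  42  42  42  42  42  42  42  42  42  42  41  40  37   9   9   9
   2   9   9  34  35  40  41  42  42  42  42  42  42  42  42  42  42  42  42  41  37   9   9   9
   8   9   9  35  36  40  41  42  42  42  43  42  43  42  42  42  43  43  42  40  38   9  10   9
  14   9   9  35  36  41  42  42  42  43  42  42  43  43  43  42  42  42  41  40  10   9   9   9
  20  10   9   9  39  41  41  41  42  43  42  42  43  42  42  42  42  41  41  40  10   9   9   9
  26   9   9   9  40  41  42  41  41  42  42  42  42  43  42  42  42  41  41  40  36   9   9   9
  32   9   9   9   9  40  40  41  41  41  41  41  41  41  41  41  41  41  41  40  10   9   9   9
  38   9   9   9   9  10  36  40  41  41  41  41  41  41  41  41  41  41  40  38   9   9   9   9
  44   9   9   9   9   9   9   9  11  37  37  10  11  23  37  36  23  10  10   9   9   9   9   9
  50   9   9   9   9   9   9   9   9   9  10   9   9   9   9   9   9   9   9   9   9   9   9   9
```

View pics/I.png

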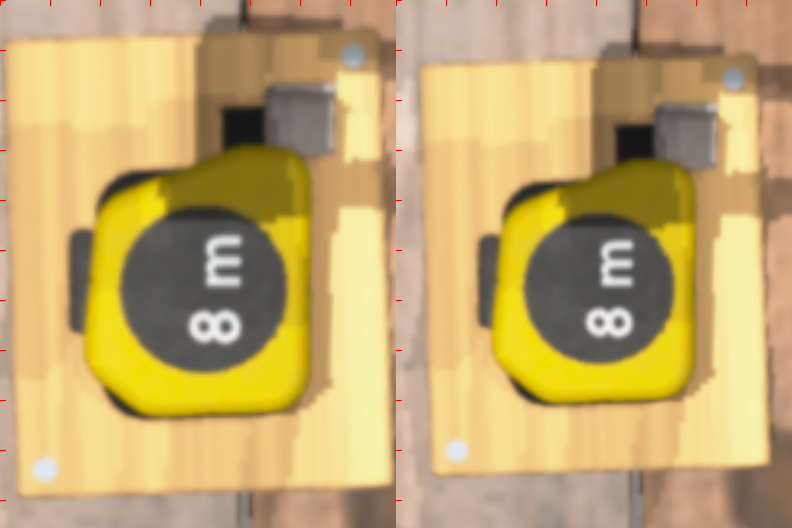

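Clip, hook, right side and bottom edge all run parallel to the board; the slant is in the case's own shape. I'll check the position and yaw with the depth points against the given 76 x 94 mm plan.

```bash
python3 - <<'E'
from h import *
import pickle
B=pickle.load(open("boards.pkl","rb")); c=B["tape"]
def cloud(n):
    im,d,i=pickle.load(open(f"pics/{n}.pkl","rb")); V=i['view']; f,K,D=cam(i); v,u=np.mgrid[:420,:560]
    m=d>0; q=cv2.undistortPoints(np.stack([u[m],v[m]],-1).reshape(-1,1,2).astype(float),K,D).reshape(-1,2)
    P=(np.c_[q*d[m][:,None],d[m]]-V[:3,3])@V[:3,:3]
    e=P[:,:2]-np.array(c[:2]); y=c[2]
    return np.c_[-e[:,0]*np.sin(y)+e[:,1]*np.cos(y),-e[:,0]*np.cos(y)-e[:,1]*np.sin(y),P[:,2]]*1e3
P=np.vstack([cloud("t"),cloud("s_tape")])
P=P[(abs(P[:,0])<60)&(abs(P[:,1])<65)&(P[:,2]>14)&(P[:,2]<46)]
q=lambda v:np.percentile(v,[.3,99.7])
for t in np.arange(-.2,.21,.05):
    X=P[:,0]*np.cos(t)-P[:,1]*np.sin(t); Y=P[:,0]*np.sin(t)+P[:,1]*np.cos(t); k=P[:,2]>30; k2=k&(abs(Y-9)<25)
    print("%.2f"%t,q(X),np.ptp(q(X)),q(Y),np.ptp(q(Y)),"case y",q(Y[k]))
print("hook"); h=P[(P[:,1]<-33)&(P[:,2]<30)]; print(q(h[:,0]),q(h[:,1]),np.median(h[:,2]))
E
```

```text
-0.20 [-47.6535  37.6436] 85.29713241458444 [-42.6024  45.1746] 87.77699489015626 case y [-27.3307  44.6311]
-0.15 [-45.8627  37.2964] 83.1591347397785 [-44.2989  44.5997] 88.89865472993586 case y [-28.1982  44.1659]
-0.10 [-44.0168  36.9542] 80.97106969640325 [-45.8415  43.9586] 89.80010596516834 case y [-28.9805  43.696 ]
-0.05 [-42.0003  36.6977] 78.69794912245797 [-47.3023  43.3693] 90.67156669980378 case y [-29.8963  43.1675]
-0.00 [-40.035   36.4627] 76.49775488199845 [-48.9542  42.9449] 91.89903039696694 case y [-30.9619  42.7888]
0.05 [-37.9336  35.8685] 73.8021049214259 [-50.4426  43.2241] 93.66666818046778 case y [-31.8452  42.9374]
0.10 [-35.7646  35.599 ] 71.36361102294478 [-51.7381  43.6136] 95.35176089131 case y [-32.5472  43.2786]
0.15 [-33.9497  35.3985] 69.34813521560301 [-53.126   43.8965] 97.02253731359554 case y [-33.2555  43.5395]
0.20 [-34.4146  35.2481] 69.66263480310289 [-54.5696  44.2284] 98.79800524169413 case y [-33.9894  43.719 ]
hook
[-41.0084 -20.9655] [-49.8766 -33.1337] 22.598856380205326
```

Yaw agrees, since the bounding box is 76 x 92 mm at 0. The tape lies about 2.5–3 mm too far toward -y, so I'll regrasp and shift it.

```bash
python3 - <<'E'
from h import *
import pickle
B=pickle.load(open("boards.pkl","rb")); c=B["tape"]
pick((*off(c,(0,.0085)),c[2]),0.013,H=.06)
place((*off(c,(0.0005,.0113)),c[2]),0.0135,H=.06)
robot.move_l([c[0],c[1],.15])
o=[]
im,d,i=look(c,"u_tape",.2,-.06); o.append(ortho(im,i,c,.009,(.11,.15),3300))
robot.move_ptp([c[0]+.07,c[1],.2],ori(0)); robot.pause(.3)
i=robot.camera_info("wrist"); im,d=robot.grab_frame("wrist"); pickle.dump((im,d,i),open("pics/u_top.pkl","wb")); o.append(ortho(im,i,c,.009,(.11,.15),3300))
for p in o: p[::50,:6]=(0,0,255)
cv2.imwrite("pics/J.png",np.hstack(o))
def cloud(n):
    im,d,i=pickle.load(open(f"pics/{n}.pkl","rb")); V=i['view']; f,K,D=cam(i); v,u=np.mgrid[:420,:560]
    m=d>0; q=cv2.undistortPoints(np.stack([u[m],v[m]],-1).reshape(-1,1,2).astype(float),K,D).reshape(-1,2)
    P=(np.c_[q*d[m][:,None],d[m]]-V[:3,3])@V[:3,:3]
    e=P[:,:2]-np.array(c[:2]); y=c[2]
    return np.c_[-e[:,0]*np.sin(y)+e[:,1]*np.cos(y),-e[:,0]*np.cos(y)-e[:,1]*np.sin(y),P[:,2]]*1e3
P=np.vstack([cloud("u_tape"),cloud("u_top")])
P=P[(abs(P[:,0])<60)&(abs(P[:,1])<65)&(P[:,2]>14)&(P[:,2]<46)]
print(np.percentile(P[:,:2],[.3,99.7],axis=0),robot.read_state()['time_s'])
E
```

```text
pick hit False width 0.060993875626993314 F 29.626045912682457 z 0.013242384066437681
lifted 0.060946156954163534 [ 0.0645 -0.0425 -3.7035] [ 0.0036  0.0395 -0.0088]
place hit True [0.5505 0.1692 0.0132] [-0.5396  0.2443  6.5372]
[[-38.9788 -45.9286]
 [ 36.9298  46.3956]] 79.775
```

View pics/J.png

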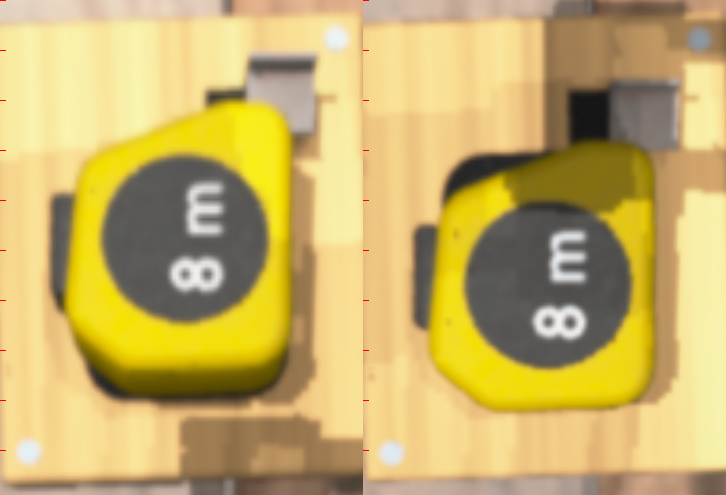

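```bash
python3 -c "
from plant import robot
print(robot.job_done())"
```

```text
the job is handed in; nothing more can be done
None
```

I handed the job in at about 80 s: the tape measure, sanding block, block plane and spanner each lie flat on their own outline, centred to about 1 mm by my camera measurements (block plane judged by eye).

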